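Shut and bolt the assortment case

ROBOT

A 7-joint arm with a two-finger parallel gripper is mounted at the origin on the work surface. World frame = base frame: x ahead of the robot, y to its left, z up, the work surface at z = 0. Lengths are in m, angles in rad, forces in N, time in s.
With the tool pointing down it reaches from about 0.425 to 0.875 m from the base axis. Payload 4.7 kg.
Tool frame: the origin (TCP) lies between the finger pads; the fingertips stand 19 mm ahead of it and the grasp point (between the pads) is the TCP (ctrl.tip_extent is the distance from the TCP to the fingertips, in m); z points along the fingers, y is the line along which they close (so a half turn about z gives the same grasp; the last joint's range is limited). The gripper opens to 87 mm and grips with 3 to 60 N. Pads are 19 mm wide; open, the fingers measure 117 mm over their backs; the gripper's body (75 mm by 190 mm) begins 51 mm behind the grasp point.
Start: joints at [1.137, 0.321, -0.07, 1.45, 0.023, 1.371, -0.057], TCP at [0.281, -0.586, 0.242] pointing down, gripper open.
Joint ranges: [-2.86, 2.86], [-0.3, 2.09], [-1.38, 1.24], [0.06, 2.45], [-1.56, 4.7], [0.09, 2.05], [-2.69, 2.69]. Speed limits (rad/s): [2.57, 2.57, 3.14, 3.14, 3.14, 3.14, 3.14].

INTERFACE

Orientations are given as a rotation vector (axis times angle).
In Python, from bench import ctrl gives the robot as it stands.
- The arm moves only by the shell command python3 -m crank 'ROWS' [OPENING] [FORCE]. ROWS is JSON, a list of rows, each an object of numbers: "tx", "ty", "tz": the shift along the tool's x, y, z in mm; "turn": the turn about the tool's z in units of 5 degrees (1.0 is 5 degrees). In form: [{"tx": .., "ty": .., "tz": .., "turn": ..}, ...]. A call has 1 to 5 rows; each row is the pose to reach, as a shift and turn from the pose commanded when the call began, along the tool's axes at that moment; what a row does not reach only later rows make up. A row lasts 1/8 s, in which the tool goes at most 62.5 mm and 10.7 degrees, less where a joint would pass 70% of its speed; a pose out of reach is approached as far as the arm can. A call with a gripper value outside its range is refused whole. OPENING is the finger opening in mm, from 0 to 87, set as the call begins (- or left out, the last holds). The fingers move at their own pace and stop on an object; FORCE is the grip in N (left out, the last holds). Time passes only in rows, so rows that repeat a pose let the fingers close. It gives the time, the measured TCP pose, the force, the opening and the grip force at its end, in the units of the state.
- ctrl.get_state(): the state, without advancing time (a new reading comes with each control period).
- ctrl.get_image(name): name is "side" or "top"; returns (picture, depth): 420x560x3 uint8, red, green, blue; 420x560 float32, m along the optical axis (not along the pixel's ray), 0 where there is no reading.
- ctrl.camera_model(name): a dict with "intrinsics" (3x3 intrinsics, pixels), "dist_coeffs" ([k1, k2, p1, p2, k3] as OpenCV has them; the pictures are not rectified), "origin" and "orientation" of the camera in the world. Camera axes: x right, y down, z forward; pixel columns grow to the right and rows downward; lengths in m; the calibration is good to about 2 mm. A picture is of the moment at which its call begins. camera_model takes no time and is no camera call.
- ctrl.close_job(): hands the job in; it is judged then, once.
Trained networks look in the newest picture that a camera, given by its name, has taken for a name from the list of things; names that differ only in an ending like _2 or _b are one class to them, and where a whole thing is asked for, a point or a joint stands for the part that bears it (a point fixed in the world has none). Each returns a list of dicts, best first, with "confidence" (0 to 1); they miss things now and then, are a little off and sometimes report something else, mostly with a low value. They report only what shows in the picture. A call takes as long as a camera call.
- ctrl.recognise(camera, query): "xyz" ([x, y, z] in m, in world coordinates, good to about 4 mm: the middle of the surface that is visible of it).
- ctrl.mark_of(camera, query): "xyz" ([x, y, z] in m, in world coordinates, good to about 4 mm: a listed point, or the origin of a listed thing).
The state is a dict: "time": time; "joint_positions": joint angles; "qd": joint speeds; "joint_torque": joint torques, N m; "position": TCP position; "tool_rot": TCP orientation; "ft_force": force on the tool from outside, world axes, zero at the start; "torque": the same for the moment, N m; "grip_width": opening from 0.0 (shut) to 1.0 (fully open); "grip_force": force on a finger pad.
Only numpy, scipy, OpenCV 4.12 (cv2) and the standard library are available. Lean on these libraries where they do the work, as an engineer would, in place of code of your own. Each camera call takes 0.05 s, during which the arm holds its last target. There are 200 camera calls.

TASK

The flat steel assortment case has been left open. Using only the fingertips, push its lid down until it is fully shut, without slamming it, and then push the thumb tab of the slide bolt on the case's front all the way across, into the keeper on the lid. Do not pick anything up, do not shove the case about, and leave the things around it standing where they are.

Things in the scene. Friction and masses are not known exactly. Their poses are not given: they have to be found in the camera images.
- case: Flat blue steel case, loose but heavy (about 3.5 kg), standing on the table; 190 mm deep (x), 320 mm wide (y), 62 mm high when shut. Origin: centre of its underside; its x axis points from the front (bolt side) to the hinge at the back, y along its width, z up. It may be turned some 15 degrees either way. Its front face is at x = -95 mm in this frame.
- lid_hinge (a point): Middle of the lid's hinge line, at x = +95 mm, z = 50 mm in the case's frame; the hinge runs along the case's y. This frame turns with the lid: x points from the lid's front edge to the hinge, z out of the lid's outer face.
- lid_edge (a point): Middle of the lid's front (free) edge, on its outer face: 190 mm from the hinge line along the lid; the lid's flat outer face lies 12 mm outside the hinge line (62 mm above the table when shut). The outer face looks up when shut and away from the robot when open.
- lid (a joint): Lid angle in rad: 0 fully shut, grows as it opens (1.57 would be upright). It starts 0.65 to 1.35 open. The hinge is stiff: the lid stays where it is left; closing it takes some 2 to 6 N near its edge.
- bolt_tab (a point): Middle of the top of the slide bolt's steel thumb tab on the case's front: the tab is 12 mm wide (along y), stands out to 41 mm in front of the case's front face, and reaches from 25 to 55 mm above the table; this point is 55 mm above the table and 24 mm in front of the face. The bolt's guides stand only 18 mm out from the face, so the tab's outer 23 mm are free on both sides.
- bolt (a joint): Travel of the slide bolt in m: 0 drawn back, grows as the tab is pushed along the case's +y (to the left seen from the robot); stop at 0.035, fully home in the keeper loop that hangs from the lid's front edge. It starts at 0 to 0.006. Stiff: it takes about 2 N and stays where it is left.
- tin: Bystander: metal can, 68 mm across, 110 mm tall, standing. Origin: centre of its underside.
- cleaner: Bystander: white bottle, 60 mm across, 170 mm tall, standing. Origin: centre of its underside.
- carton: Bystander: small cardboard carton, 65 x 50 x 60 mm. Origin: centre of its underside.
- caster: Bystander: swivel caster standing on its 70 x 60 mm plate with the wheel up, 95 mm tall. Origin: centre of its underside.

How it is judged:
On the way, in this order (a step that is already met when the one before it is completed fails the run):
1. the lid is fully shut (value of joint lid below 0.03 rad), for 0.2 s.
2. the slide bolt is pushed home (value of joint bolt above 0.03 m), for 0.2 s.
At the end, for the whole second after the job is handed in: The lid is shut (under 0.03 rad, less than 6 mm open at its edge), the bolt is home (over 30 of its 35 mm), the case stands flat and at rest within 40 mm of where it was, and each bystander is within 30 mm of where it was (value of joint lid below 0.03 rad and value of joint bolt above 0.03 m and distance of case from where it was at the start of the episode below 0.04 m and angle between case's own z axis and vertical below 0.05 rad and linear speed of case below 0.02 m/s and distance of each of tin, cleaner, carton, caster from where it was at the start of the episode below 0.03 m); the robot touches nothing.
It fails at once if the bolt is pushed across while the lid is still open (value of joint bolt above 0.015 m and value of joint lid above 0.06 rad).
It fails at once if the lid is slammed (closing faster than 3 rad/s) (velocity of joint lid below -3 rad/s).
It fails at once if the case is lifted or tipped (height (world z) of case above 0.02 m or angle between case's own z axis and vertical above 0.15 rad).
It fails at once if the case is shoved more than 40 mm (distance of case from where it was at the start of the episode above 0.04 m).
It fails at once if a bystander is picked up, knocked over or pushed away (distance of any of tin, cleaner, carton, caster from where it was at the start of the episode above 0.03 m or angle between any of tin, cleaner, carton, caster's own z axis and vertical above 0.5 rad).
It also fails if it takes over 40 s, if anything falls off the work surface, if the arm or the gripper's body presses on something with over 40 N, if the wrist force passes 120 N, or if a joint passes its speed limit or range.

## Working session

There is one attempt and no reset: what is moved stays moved. The work goes in short steps, Python scripts to look and compute and a shell command to move; the robot and the scene stay as the last step left them, time stands still between calls to the robot, and variables do not carry over. Pictures are saved under pics/ and viewed, at most 10 in all, crops included, and the job is handed in when it is done.

```bash
mkdir -p pics; ls; cat > h.py <<'E'
from bench import ctrl
import numpy as np, cv2
from scipy.spatial.transform import Rotation as R
def snap(cam,fn=None):
    im,d=ctrl.get_image(cam)
    if fn: cv2.imwrite('pics/'+fn,im[:,:,::-1])
    return im,d
def pr(s): 
    print('t',s['time'],'p',np.round(s['position'],4),'F',np.round(s['ft_force'],1)); print(np.round(R.from_rotvec(s['tool_rot']).as_matrix(),3)); print(np.round(s['joint_positions'],2))
E
python3 - <<'E'
from h import *
pr(ctrl.get_state())
for c in ('top','side'):
    snap(c,c+'1.png')
    m=ctrl.camera_model(c); print(c,m['origin'],m['orientation'])
    for q in ('case','lid_hinge','lid_edge','bolt_tab','tin','cleaner','carton','caster'):
        print(q,[(np.round(r['xyz'],3),round(r['confidence'],2)) for r in ctrl.mark_of(c,q)[:2]])
E
```

```text
pics
t 0.0 p [ 0.2812 -0.5855  0.2405] F [-1.1  0.6 -0.3]
[[ 0.901  0.433 -0.001]
 [ 0.433 -0.901  0.002]
 [-0.    -0.002 -1.   ]]
[ 1.14  0.32 -0.07  1.45  0.02  1.37 -0.06]
top [0.51690932 0.05661693 1.06695127] [-2.20914962  2.17452509 -0.07004249]
case [(array([ 0.572,  0.046, -0.003]), 0.89)]
lid_hinge [(array([0.668, 0.034, 0.046]), 0.64)]
lid_edge [(array([0.543, 0.054, 0.194]), 0.82)]
bolt_tab []
tin [(array([ 0.655,  0.261, -0.003]), 0.89)]
cleaner [(array([ 0.433, -0.174, -0.002]), 0.58)]
carton [(array([ 0.569, -0.2  ,  0.001]), 0.67)]
caster [(array([ 0.526,  0.285, -0.004]), 0.87)]
side [0.0318627  0.81937508 0.82646651] [-0.77591401  2.49047402 -1.20993365]
case [(array([ 0.573,  0.053, -0.002]), 0.93)]
lid_hinge []
lid_edge [(array([0.54 , 0.056, 0.19 ]), 0.71)]
bolt_tab [(array([0.454, 0.067, 0.05 ]), 0.69)]
tin [(array([0.657, 0.262, 0.002]), 0.67)]
cleaner [(array([ 0.429, -0.171,  0.002]), 0.6)]
carton [(array([ 0.57 , -0.197, -0.   ]), 0.93)]
caster [(array([ 0.529,  0.286, -0.002]), 0.84)]
```

View pics/top1.png

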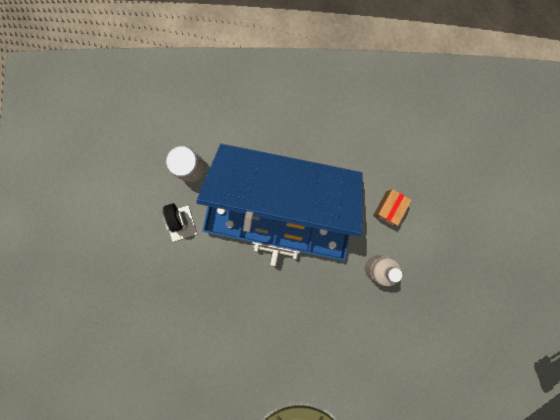

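View pics/side1.png

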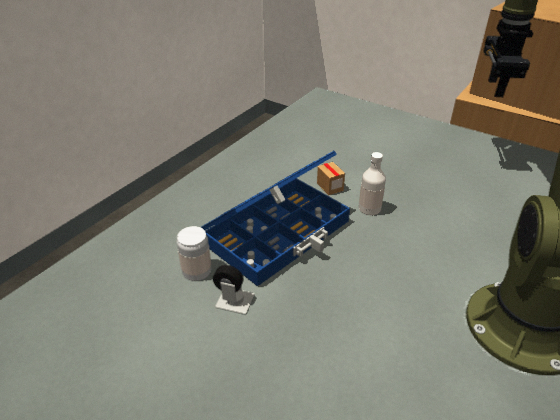

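The top view shows the case centred near (282,205) with the lid about 45° open and the white bolt tab at (275,257). The tin (182,160) and caster (178,220) are on its left, the carton (395,207) and bottle (385,270) on its right. The side view agrees. From the detected points, yaw is about -9° and the lid is at about 0.79 rad. Next I approach above the lid with the fingers shut.

```bash
python3 -m crank '[{"tx":40,"ty":-34,"tz":-30,"turn":1.4},{"tx":86,"ty":-72,"tz":-30,"turn":2.8},{"tx":132,"ty":-111,"tz":-30,"turn":4.2},{"tx":178,"ty":-149,"tz":-30,"turn":5.6},{"tx":230,"ty":-193,"tz":-30,"turn":7}]' 0 20
cat >> h.py <<'E'
def to(x,y,z):
    s=ctrl.get_state(); M=R.from_rotvec(s['tool_rot']).as_matrix()
    print('shift mm',np.round(M.T@(np.array([x,y,z])-s['position'])*1000,1),'tool x yaw deg',np.degrees(np.arctan2(M[1,0],M[0,0])).round(1),'F',np.round(s['ft_force'],1),'p',np.round(s['position'],4),'t',s['time'])
E
python3 -c "
from h import *
to(.568,.050,.244)"
```

```text
time: 1.52
position: [0.4035, -0.3158, 0.2718]
tool_rot: [3.13, -0.263, 0.001]
ft_force: [1.6, -0.1, -0.6]
grip_width: 0.514
grip_force: 0.0
shift mm [ 101.2 -388.1   27.6] tool x yaw deg -9.6 F [ 1.6 -0.1 -0.6] p [ 0.4035 -0.3158  0.2718] t 1.525
```

```bash
python3 - <<'E'
from h import *
# yaw from lid/case: blue pixels deprojected in top view
im,d=snap('top'); m=ctrl.camera_model('top'); K=np.array(m['intrinsics']);D=np.array(m['dist_coeffs'])
i=im.astype(int); mask=(i[:,:,2]>i[:,:,0]+30)&(d>0)
v,u=np.nonzero(mask); n=cv2.undistortPoints(np.c_[u,v].astype(float)[:,None],K,D)[:,0]
P=np.c_[n,np.ones(len(n))]*d[v,u][:,None]
W=P@R.from_rotvec(m['orientation']).as_matrix().T+m['origin']
W=W[(abs(W[:,0]-.57)<.2)&(abs(W[:,1]-.05)<.25)]
# lid plane
L=W[(W[:,2]>.075)&(W[:,2]<.3)]
for _ in range(4):
    c=np.median(L,0); nrm=np.linalg.svd(L-L.mean(0),full_matrices=False)[2][2]; nrm*=np.sign(nrm[2]); r=(L-L.mean(0))@nrm; L=L[abs(r)<max(.004,2*r.std())]
print(len(L),'normal',nrm,'angle',np.arccos(nrm[2]),'yaw deg',np.degrees(np.arctan2(nrm[1],nrm[0])),'std',r.std())
print('lid z',np.percentile(L[:,2],[1,99]), L.mean(0), 'z at (.568,.05)',L.mean(0)[2]-(nrm[0]*(.568-L.mean(0)[0])+nrm[1]*(.05-L.mean(0)[1]))/nrm[2])
E
```

```text
8733 normal [ 0.68595273 -0.12999391  0.71594024] angle 0.7728264104339887 yaw deg -10.730788121295719 std 0.0011767005001569583
lid z [0.07660335 0.19342133] [0.59682154 0.04601206 0.1400183 ] z at (.568,.05) 0.16835673197329848
```

```bash
python3 -m crank '[{"tx":15,"ty":-55},{"tx":30,"ty":-112},{"tx":45,"ty":-170},{"tx":60,"ty":-228},{"tx":74,"ty":-286}]'; python3 -m crank '[{"tx":12,"ty":-50},{"tx":25,"ty":-98},{"tx":25,"ty":-98},{"tx":25,"ty":-98}]'
python3 -c "
from h import *
to(.568,.050,.2)"
```

```text
shift mm [ 100.5 -376.6   74.3] tool x yaw deg -9.2 F [2.1 7.6 0.2] p [ 0.4085 -0.306   0.2722] t 1.575$[0]: bad value
$[0]: bad value
```

```bash
python3 -m crank '[{"tx":15,"ty":-55,"tz":0,"turn":0},{"tx":30,"ty":-112,"tz":0,"turn":0.2},{"tx":45,"ty":-170,"tz":0,"turn":0.3},{"tx":60,"ty":-228,"tz":0,"turn":0.3},{"tx":74,"ty":-286,"tz":0,"turn":0.3}]'; python3 -m crank '[{"tx":12,"ty":-50,"tz":0,"turn":0},{"tx":25,"ty":-92,"tz":0,"turn":0},{"tx":25,"ty":-92,"tz":0,"turn":0},{"tx":25,"ty":-92,"tz":0,"turn":0}]'
python3 -c "
from h import *
to(.568,.050,.196)"
```

```text
time: 2.2
position: [0.523, -0.0459, 0.2719]
tool_rot: [3.127, -0.297, 0.002]
ft_force: [0.8, 1.0, -0.2]
grip_width: 0.011
grip_force: 0.0
time: 2.7
position: [0.5641, 0.0373, 0.2713]
tool_rot: [3.127, -0.297, -0.001]
ft_force: [-0.4, -1.6, -0.5]
grip_width: 0.006
grip_force: 0.0
shift mm [  1.5 -13.2  75.3] tool x yaw deg -10.9 F [-0.4 -1.6 -0.5] p [0.5641 0.0373 0.2713] t 2.7
```

```bash
python3 -m crank '[{"tx":1,"ty":-13,"tz":40,"turn":0},{"tx":1,"ty":-13,"tz":65,"turn":0},{"tx":1,"ty":-13,"tz":73,"turn":0},{"tx":1,"ty":-13,"tz":73,"turn":0}]'; python3 -m crank '[{"tx":0,"ty":0,"tz":4,"turn":0},{"tx":-4,"ty":0,"tz":9,"turn":0},{"tx":-8,"ty":0,"tz":14,"turn":0},{"tx":-13,"ty":0,"tz":20,"turn":0},{"tx":-18,"ty":0,"tz":25,"turn":0}]'
python3 -c "
from h import *
to(.568,.050,.196)"
```

```text
time: 3.2
position: [0.5676, 0.0495, 0.1988]
tool_rot: [3.127, -0.3, 0.0]
ft_force: [0.7, 0.8, 1.0]
grip_width: 0.005
grip_force: 0.0
time: 3.82
position: [0.5497, 0.0544, 0.1732]
tool_rot: [3.127, -0.296, 0.001]
ft_force: [2.4, -1.0, 2.3]
grip_width: 0.005
grip_force: 1.5
shift mm [ 18.8   0.9 -22.8] tool x yaw deg -10.8 F [ 2.4 -1.   2.3] p [0.5497 0.0544 0.1732] t 3.825
```

```bash
python3 -m crank '[{"tx":-6,"ty":0,"tz":8,"turn":0},{"tx":-11,"ty":0,"tz":16,"turn":0},{"tx":-16,"ty":0,"tz":24,"turn":0},{"tx":-20,"ty":0,"tz":32,"turn":0},{"tx":-24,"ty":0,"tz":40,"turn":0}]'; python3 -m crank '[{"tx":-3,"ty":0,"tz":8,"turn":0},{"tx":-5,"ty":0,"tz":16,"turn":0},{"tx":-7,"ty":0,"tz":24,"turn":0},{"tx":-9,"ty":0,"tz":32,"turn":0},{"tx":-10,"ty":0,"tz":40,"turn":0}]'
python3 -c "
from h import *
to(.568,.050,.081)"
```

```text
time: 4.45
position: [0.5262, 0.0588, 0.1329]
tool_rot: [3.127, -0.297, 0.0]
ft_force: [1.9, -0.5, 2.1]
grip_width: 0.003
grip_force: 1.3
time: 5.08
position: [0.5158, 0.0608, 0.0927]
tool_rot: [3.127, -0.297, -0.002]
ft_force: [-2.2, 0.5, 1.8]
grip_width: 0.003
grip_force: 1.3
shift mm [53.3  0.8 11.7] tool x yaw deg -10.8 F [-2.2  0.5  1.8] p [0.5158 0.0608 0.0927] t 5.075
```

```bash
python3 -m crank '[{"tx":-1,"ty":0,"tz":5,"turn":0},{"tx":-1,"ty":0,"tz":9,"turn":0},{"tx":-1,"ty":0,"tz":12,"turn":0},{"tx":-1,"ty":0,"tz":14,"turn":0},{"tx":-1,"ty":0,"tz":14,"turn":0}]'
```

```text
time: 5.7
position: [0.5154, 0.0611, 0.0813]
tool_rot: [3.126, -0.297, -0.001]
ft_force: [-8.1, -0.2, 16.2]
grip_width: -0.002
grip_force: 8.1
```

```bash
python3 -m crank '[{"tx":0,"ty":0,"tz":-40,"turn":0},{"tx":0,"ty":0,"tz":-90,"turn":0},{"tx":20,"ty":0,"tz":-140,"turn":0},{"tx":70,"ty":20,"tz":-170,"turn":0},{"tx":120,"ty":20,"tz":-170,"turn":0}]'
python3 - <<'E'
from h import *
for c in ('top','side'):
    im,d=snap(c)
    cv2.imwrite('pics/'+c+'2.png',cv2.resize(im[140:300,180:380,::-1] if c=='top' else im[140:300,180:400,::-1],None,fx=3,fy=3))
    for q in ('case','lid_hinge','lid_edge','bolt_tab','cleaner'):
        print(c,q,[(np.round(r['xyz'],4),round(r['confidence'],2)) for r in ctrl.mark_of(c,q)[:2]])
pr(ctrl.get_state())
E
```

```text
time: 6.32
position: [0.6332, 0.0159, 0.2534]
tool_rot: [3.125, -0.302, 0.013]
ft_force: [0.5, 0.7, -0.5]
grip_width: 0.005
grip_force: 0.0
top case [(array([ 0.572 ,  0.0505, -0.0059]), 0.9), (array([ 0.5709, -0.2021,  0.0006]), 0.7)]
top lid_hinge []
top lid_edge [(array([0.4806, 0.0641, 0.0625]), 0.57)]
top bolt_tab [(array([0.4553, 0.0668, 0.0553]), 0.73)]
top cleaner [(array([ 0.5722,  0.0481, -0.0028]), 0.64)]
side case [(array([ 0.5761,  0.0502, -0.0018]), 0.93), (array([0.4567, 0.0657, 0.0524]), 0.45)]
side lid_hinge [(array([0.6693, 0.0327, 0.0514]), 0.84)]
side lid_edge [(array([0.4779, 0.0673, 0.0583]), 0.6)]
side bolt_tab [(array([0.4577, 0.0653, 0.0522]), 0.71)]
side cleaner [(array([ 0.432 , -0.1715,  0.0007]), 0.89), (array([ 0.5686, -0.1964,  0.001 ]), 0.51)]
t 6.925 p [0.6293 0.0189 0.2501] F [-0.7  0.5 -0.4]
[[ 0.982 -0.188  0.001]
 [-0.188 -0.982 -0.001]
 [ 0.001  0.001 -1.   ]]
[ 0.38  0.32 -0.57  1.48  0.18  1.39 -1.96]
```

View pics/top2.png

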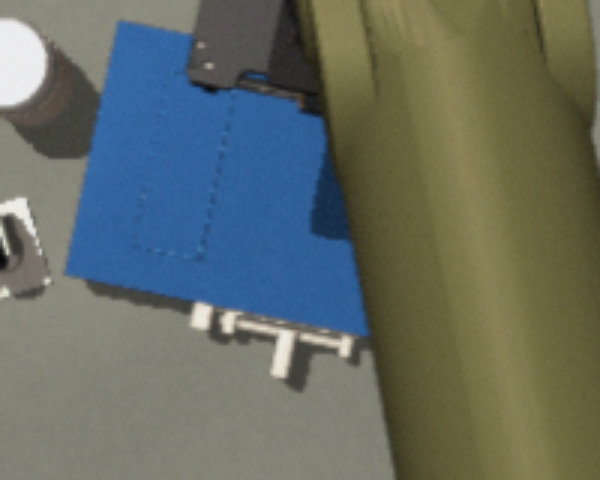

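View pics/side2.png

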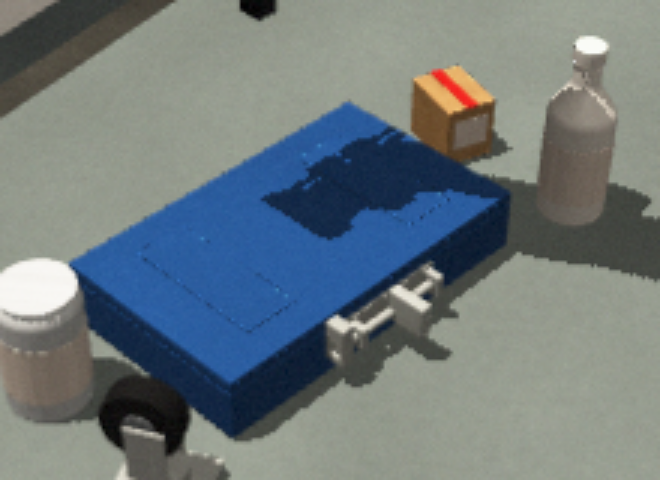

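The lid is flat and shut in both views. The tab is at crop pixel (283,355) in the top view, with the keeper on its left at (203,316). I'll measure the tab and the front face from depth.

```bash
python3 - <<'E'
from h import *
im,d=snap('top'); m=ctrl.camera_model('top'); K=np.array(m['intrinsics']);D=np.array(m['dist_coeffs'])
v,u=np.mgrid[236:275,240:304]; v=v.ravel();u=u.ravel()
n=cv2.undistortPoints(np.c_[u,v].astype(float)[:,None],K,D)[:,0]
W=(np.c_[n,np.ones(len(n))]*d[v,u][:,None])@R.from_rotvec(m['orientation']).as_matrix().T+m['origin']
a=np.radians(-10.5); ex=np.array([np.cos(a),np.sin(a)]); ey=np.array([-np.sin(a),np.cos(a)])
i=im[v,u].astype(int)
blue=(i[:,2]>i[:,0]+30)&(abs(W[:,2]-.062)<.008)
wh=(abs(W[:,2]-.055)<.01)&~blue
X=W[:,:2]@ex; Y=W[:,:2]@ey
f=np.percentile(X[blue],1); t=wh&(X<f-.022)
print('face X',f,'tab X',X[t].min(),X[t].max(),'Y',np.percentile(Y[t],[2,50,98]),'z',np.median(W[t,2]),t.sum())
yt=np.median(Y[t])
print('nets tab X,Y',[(p@ex,p@ey) for p in np.array([[.4553,.0668],[.4577,.0653]])])
for off in (.040,.024):  # target: tool 32mm in front of face
    p=(f-.032)*ex+(yt-off)*ey; to(p[0],p[1],.25); 
E
```

```text
face X 0.46142895292907465 tab X 0.419229084157998 0.4391424394531425 Y [0.14262156 0.14857671 0.15413839] z 0.056132307474623944 52
nets tab X,Y [(np.float64(0.43550262631099307), np.float64(0.1486532625818469)), (np.float64(0.4381357913773848), np.float64(0.14761574548168213))]
shift mm [-1.858e+02  2.570e+01 -1.000e-01] tool x yaw deg -10.8 F [ 0.7 -0.4  0.1] p [0.6294 0.0188 0.25  ] t 6.975
shift mm [-1.859e+02  9.700e+00 -1.000e-01] tool x yaw deg -10.8 F [ 0.7 -0.4  0.1] p [0.6294 0.0188 0.25  ] t 6.975
```

```bash
python3 -m crank '[{"tx":-50,"ty":8,"tz":0,"turn":0},{"tx":-105,"ty":20,"tz":0,"turn":0},{"tx":-155,"ty":31,"tz":0,"turn":0},{"tx":-186,"ty":31,"tz":20,"turn":0},{"tx":-186,"ty":31,"tz":70,"turn":0}]'; python3 -m crank '[{"tx":0,"ty":0,"tz":20,"turn":0},{"tx":0,"ty":0,"tz":40,"turn":0},{"tx":0,"ty":0,"tz":50,"turn":0},{"tx":0,"ty":0,"tz":50,"turn":0}]'
python3 - <<'E'
from h import *
a=np.radians(-10.5); ex=np.array([np.cos(a),np.sin(a)]); ey=np.array([-np.sin(a),np.cos(a)])
p=.4294*ex+(.1486-.021)*ey; to(p[0],p[1],.054); pr(ctrl.get_state())
E
```

```text
time: 7.6
position: [0.4416, 0.0231, 0.1815]
tool_rot: [3.125, -0.297, 0.012]
ft_force: [1.3, -0.8, -1.3]
grip_width: 0.005
grip_force: 0.0
time: 8.1
position: [0.4408, 0.0232, 0.1293]
tool_rot: [3.127, -0.296, -0.001]
ft_force: [-0.9, 0.5, -0.4]
grip_width: 0.007
grip_force: 0.0
shift mm [  0.1 -24.4  75.3] tool x yaw deg -10.8 F [-0.9  0.5 -0.4] p [0.4408 0.0232 0.1293] t 8.1
t 8.1 p [0.4408 0.0232 0.1293] F [-0.9  0.5 -0.4]
[[ 0.982 -0.188 -0.001]
 [-0.188 -0.982 -0.   ]
 [-0.001  0.    -1.   ]]
[ 0.5  -0.01 -0.61  2.06 -0.01  1.09 -1.86]
```

Aligned, with a 24 mm gap to the tab. Now I lower the tool and then push along -ty.

```bash
python3 -m crank '[{"tx":0,"ty":0,"tz":30,"turn":0},{"tx":0,"ty":0,"tz":55,"turn":0},{"tx":0,"ty":0,"tz":75,"turn":0},{"tx":0,"ty":0,"tz":75,"turn":0}]'; python3 -m crank '[{"tx":0,"ty":-8,"tz":0,"turn":0},{"tx":0,"ty":-16,"tz":0,"turn":0},{"tx":0,"ty":-22,"tz":0,"turn":0},{"tx":0,"ty":-28,"tz":0,"turn":0},{"tx":0,"ty":-34,"tz":0,"turn":0}]'
```

```text
time: 8.6
position: [0.4406, 0.0232, 0.0542]
tool_rot: [-3.127, 0.297, 0.003]
ft_force: [-0.1, -0.2, 0.6]
grip_width: 0.01
grip_force: 0.0
time: 9.22
position: [0.4476, 0.0563, 0.0547]
tool_rot: [3.126, -0.297, 0.0]
ft_force: [-0.2, -1.3, 0.9]
grip_width: 0.006
grip_force: 1.1
```

```bash
python3 -m crank '[{"tx":0,"ty":-6,"tz":0,"turn":0},{"tx":0,"ty":-11,"tz":0,"turn":0},{"tx":0,"ty":-16,"tz":0,"turn":0},{"tx":0,"ty":-20,"tz":0,"turn":0},{"tx":0,"ty":-20,"tz":0,"turn":0}]'; python3 -m crank '[{"tx":0,"ty":-2,"tz":0,"turn":0},{"tx":0,"ty":-4,"tz":0,"turn":0},{"tx":0,"ty":-4,"tz":0,"turn":0}]'
```

```text
time: 9.85
position: [0.4513, 0.077, 0.0545]
tool_rot: [-3.127, 0.296, 0.0]
ft_force: [-0.1, 0.9, 0.1]
grip_width: 0.004
grip_force: 0.0
time: 10.22
position: [0.4519, 0.0802, 0.0544]
tool_rot: [3.127, -0.297, -0.001]
ft_force: [-0.3, -0.8, 1.2]
grip_width: 0.007
grip_force: 0.9
```

```bash
python3 -m crank '[{"tx":0,"ty":-2,"tz":0,"turn":0},{"tx":0,"ty":-4,"tz":0,"turn":0},{"tx":0,"ty":-4,"tz":0,"turn":0}]'; python3 - <<'E'
from h import *
im,d=snap('side'); cv2.imwrite('pics/side3.png',cv2.resize(im[180:300,240:400,::-1],None,fx=4,fy=4))
print([(np.round(r['xyz'],4),round(r['confidence'],2)) for r in ctrl.mark_of('side','bolt_tab')[:2]],ctrl.get_state()['ft_force'])
E
```

```text
time: 10.6
position: [0.4518, 0.0804, 0.0544]
tool_rot: [3.122, -0.299, -0.004]
ft_force: [-3.6, -10.1, 5.6]
grip_width: 0.004
grip_force: 5.4
[(array([0.4613, 0.0945, 0.0549]), 0.66), (array([ 4.301e-01, -1.712e-01,  3.000e-04]), 0.17)] [-3.08411452 -9.98898816  5.21634366]
```

View pics/side3.png

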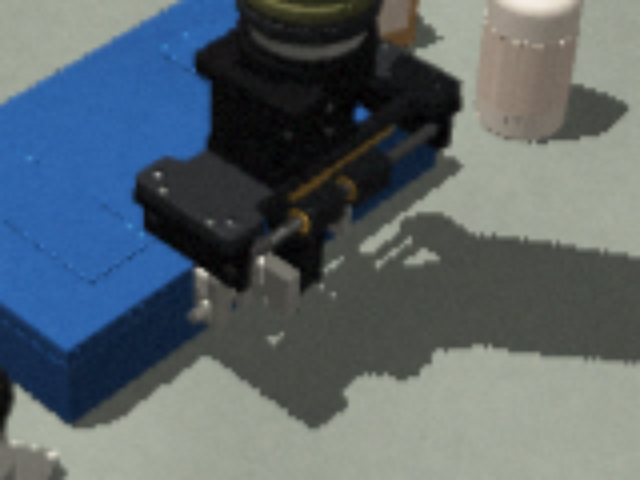

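The bolt has met a hard stop at 10 N after about 34 mm of tab travel, and the picture shows the tab next to the keeper (tab at crop (280,285), keeper at (205,295)). I'll press slightly harder, back off and check.

```bash
python3 -m crank '[{"tx":0,"ty":-2,"tz":0,"turn":0},{"tx":0,"ty":-3,"tz":0,"turn":0},{"tx":0,"ty":-3,"tz":0,"turn":0}]'; python3 -m crank '[{"tx":0,"ty":10,"tz":0,"turn":0},{"tx":0,"ty":25,"tz":0,"turn":0},{"tx":0,"ty":35,"tz":0,"turn":0},{"tx":0,"ty":35,"tz":-40,"turn":0},{"tx":0,"ty":35,"tz":-100,"turn":0}]';python3 -m crank '[{"tx":0,"ty":0,"tz":-60,"turn":0},{"tx":0,"ty":60,"tz":-110,"turn":0},{"tx":0,"ty":120,"tz":-150,"turn":0},{"tx":0,"ty":150,"tz":-150,"turn":0},{"tx":0,"ty":150,"tz":-150,"turn":0}]'
python3 - <<'E'
from h import *
for c in ('top','side'):
    im,d=snap(c)
    cv2.imwrite('pics/'+c+'4.png',cv2.resize(im[140:300,160:420,::-1],None,fx=3,fy=3))
    for q in ('case','bolt_tab','lid_edge','lid_hinge','tin','cleaner','carton','caster'):
        print(c,q,[(np.round(r['xyz'],4),round(r['confidence'],2)) for r in ctrl.mark_of(c,q)[:1]])
im,d=snap('top'); m=ctrl.camera_model('top'); K=np.array(m['intrinsics']);D=np.array(m['dist_coeffs'])
v,u=np.mgrid[120:275,190:304]; v=v.ravel();u=u.ravel()
n=cv2.undistortPoints(np.c_[u,v].astype(float)[:,None],K,D)[:,0]
W=(np.c_[n,np.ones(len(n))]*d[v,u][:,None])@R.from_rotvec(m['orientation']).as_matrix().T+m['origin']
a=np.radians(-10.5); ex=np.array([np.cos(a),np.sin(a)]); ey=np.array([-np.sin(a),np.cos(a)])
i=im[v,u].astype(int); blue=(i[:,2]>i[:,0]+30)&(abs(W[:,2]-.062)<.02); wh=(abs(W[:,2]-.055)<.01)&~blue
X=W[:,:2]@ex; Y=W[:,:2]@ey; f=np.percentile(X[blue],1); t=wh&(X<.439)&(X>.40)
A=np.c_[X[blue],np.ones(blue.sum())]; print('face X',f,'lid slope',np.linalg.lstsq(A,W[blue,2],rcond=None)[0],'tab Y',np.percentile(Y[t],[2,50,98]),t.sum())
E
```

```text
time: 11.08
position: [0.4518, 0.0806, 0.0544]
tool_rot: [3.117, -0.301, -0.006]
ft_force: [-6.1, -16.1, 10.1]
grip_width: 0.005
grip_force: 8.6
time: 11.7
position: [0.4454, 0.053, 0.1542]
tool_rot: [-3.126, 0.296, 0.006]
ft_force: [1.3, -0.8, -0.3]
grip_width: 0.003
grip_force: 0.0
time: 12.32
position: [0.4185, -0.0984, 0.3057]
tool_rot: [3.126, -0.308, 0.005]
ft_force: [-0.5, 0.8, -0.1]
grip_width: 0.002
grip_force: 0.0
top case [(array([ 0.5711,  0.0492, -0.0048]), 0.69)]
top bolt_tab [(array([0.4599, 0.0949, 0.0526]), 0.54)]
top lid_edge [(array([0.4815, 0.0648, 0.0645]), 0.93)]
top lid_hinge [(array([0.6666, 0.0367, 0.047 ]), 0.92)]
top tin [(array([ 0.6549,  0.2597, -0.0038]), 0.76)]
top cleaner [(array([ 0.4337, -0.1751, -0.0018]), 0.8)]
top carton [(array([ 0.5685, -0.2008, -0.0012]), 0.86)]
top caster [(array([0.5257, 0.2855, 0.0014]), 0.73)]
side case [(array([ 0.5758,  0.0522, -0.0032]), 0.72)]
side bolt_tab [(array([0.461 , 0.0903, 0.0517]), 0.47)]
side lid_edge [(array([0.4788, 0.066 , 0.0614]), 0.9)]
side lid_hinge [(array([0.6672, 0.0353, 0.047 ]), 0.74)]
side tin [(array([0.6584, 0.2664, 0.0013]), 0.88)]
side cleaner [(array([ 4.307e-01, -1.716e-01, -1.000e-04]), 0.64)]
side carton [(array([ 0.5717, -0.1986, -0.0006]), 0.93)]
side caster [(array([ 0.5263,  0.2846, -0.0022]), 0.85)]
face X 0.4629703515545489 lid slope [0.00130271 0.0630121 ] tab Y [0.17290555 0.1784913  0.18444687] 53
```

View pics/top4.png

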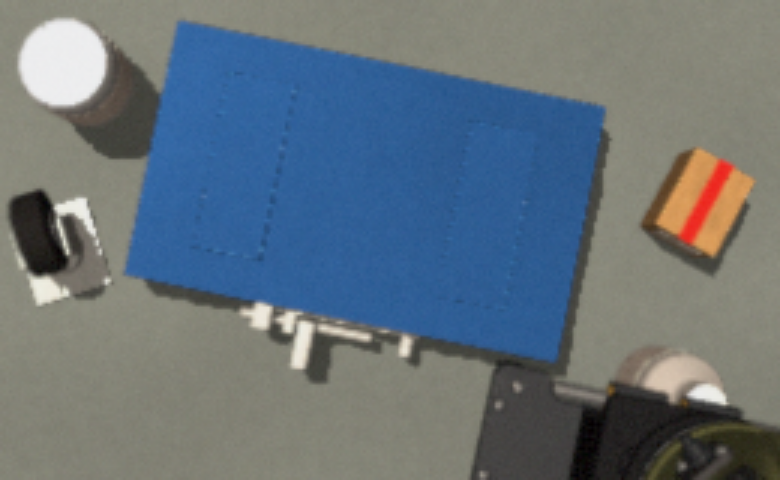

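The tab has moved 30 mm and now lies against the left guide (crop (302,340)), with the bolt end showing through the keeper. The contact stayed rigid between 10 and 16 N, so this is the end stop. The lid is level (slope 0.001), the case and bystanders have not moved, and the arm is clear.

```bash
python3 -c "
from h import *
print(ctrl.close_job())"
```

```text
the job is handed in; nothing more can be done
None
```

The lid is fully shut, the bolt is pushed to its stop in the keeper, the case and bystanders are where they were, and the job is handed in (no verdict was returned).

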